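Square a button die into the marking jig

ROBOT

A 6-joint arm with a two-finger parallel gripper is mounted at the origin on the work surface. World frame = base frame: x ahead of the robot, y to its left, z up, the work surface at z = 0. Lengths are in m, angles in rad, forces in N, time in s.
With the tool pointing down it reaches from about 0.225 to 0.875 m from the base axis. Payload 3.4 kg.
Tool frame: the origin (TCP) lies midway between the tips of the shut fingers; the grasp point (between the pads) lies behind it (manip.grip_point_offset is the z of the grasp point in the tool frame, in m); z points along the fingers, x is the direction in which the jaws open and shut, and the axes are right-handed (so a half turn about z gives the same grasp; the last joint's range is limited). The gripper opens to 85 mm and grips with 20 to 120 N. Pads are 22 mm wide; open, the fingers measure 114 mm over their backs; the gripper's body (76 mm by 85 mm) begins 54 mm behind the grasp point. The pads swing forward as they close: fully open they stand 13 mm farther back than shut.
Start: joints at [0.997, 0.276, 1.505, -0, 1.361, -0.121], TCP at [0.252, 0.517, 0.231] pointing down, gripper open.
Joint ranges: [-2.89, 2.89], [-0.75, 2.08], [0.22, 2.7], [-1.18, 4.32], [0.11, 2.71], [-2.7, 2.7]. Speed limits (rad/s): [2.57, 2.57, 3.14, 3.14, 3.14, 3.14].

INTERFACE

Orientations are given as a unit quaternion [w, x, y, z].
In Python, from rig import manip, eyes, recognise, regions_of, mark_of gives the robot as it stands.
- The arm moves only by the shell command python3 -m inch 'ROWS' [FORCE]. ROWS is JSON, a list of rows, each a list of 5 numbers: the gripper command: -1 is shut, 1 is fully open, values between are in proportion, then the shift along the tool's x, y, z in mm, then the turn about the tool's z in degrees. A call has 1 to 20 rows; each row shifts and turns the pose as measured when the row begins, along the tool's axes as they then stand; what a row does not reach is not made up. A row lasts 1/12 s, in which the tool goes at most 41.7 mm and 7.16 degrees, less where a joint would pass 70% of its speed; a pose out of reach is approached as far as the arm can. A call with a gripper value outside its range is refused whole. The fingers move at their own pace and stop on an object; FORCE is the grip in N (left out, the last holds). Time passes only in rows, so rows that do not move let the fingers close. It gives the time, the measured TCP pose, the force and the opening at its end, in the units of the state.
- manip.get_state(): the state, without advancing time (a new reading comes with each control period).
- eyes.get_image(name): name is "side" or "top" or "wrist"; returns a dict with "frame" (384x512x3 uint8, red, green, blue), "K" (3x3 intrinsics, pixels), "rvec" (rotation vector, rad) and "tvec" (3), from world to camera coordinates, as OpenCV has them; the wrist camera has in their place "mount" (4x4, takes a point from camera to tool coordinates, whose origin is the TCP and whose axes are the tool frame's). Camera axes: x right, y down, z forward; pixel columns grow to the right and rows downward; lengths in m; the calibration is good to about 2 mm. A picture is of the moment at which its call begins: read the wrist's pose just before it. There is no depth.
- manip.sign_off(): hands the job in, once; it reports no verdict.
Trained networks look in a picture, given as the dict that the camera call returned (one of the last four; its "shot" number tells which), for a name from the list of things; names that differ only in an ending like _2 or _b are one class to them, and where a whole thing is asked for, a point or a joint stands for the part that bears it (a point fixed in the world has none). Each returns a list of dicts, best first, with "confidence" (0 to 1); they miss things now and then, are a little off and sometimes report something else, mostly with a low value. They report only what shows in the picture. A call takes as long as a camera call.
- recognise(picture, target): "bbox" ([left, top, width, height] in pixels, round what is visible of it).
- regions_of(picture, target): "mask" (384x512 bool, what is visible of it) and "bbox" ([left, top, width, height] in pixels, round what is visible of it).
- mark_of(picture, target): "point" ([row, column] in pixels: a listed point, or the origin of a listed thing).
The state is a dict: "clock": time; "qpos": joint angles; "qd": joint speeds; "effort": joint torques, N m; "position": TCP position; "ee_rot": TCP orientation; "contact_force": force on the tool from outside, world axes, zero at the start; "moment": the same for the moment, N m; "width": finger opening in m.
Only numpy, scipy, OpenCV 4.12 (cv2) and the standard library are available. Lean on these libraries where they do the work, as an engineer would, in place of code of your own. Each camera call takes 0.05 s, during which the arm holds its last target.

TASK

Pick up the push block (white foot, square wooden stem) and use it to nudge the square steel die across the black bed of the marking jig until it sits squarely in the corner, against both aluminium fences; do not touch the die with the gripper itself. Then stand the push block upright on the bench, off the jig, and let go. Leave the black-handled hand stamp where it stands.

Things in the scene. Friction and masses are not known exactly. Their poses are not given: they have to be found in the camera images.
- jig: Fixed marking jig: black bed 220 x 220 x 12 mm on the bench (bench z = 0). Origin: centre of its underside, z up. Aluminium fences, 16 mm wide and 16 mm above the bed (tops 28 mm above the bench), along the whole +x and +y edges; inner faces at x = 94 and y = 94 mm in its frame form the square corner. Sides -x and -y are open. Turned up to 0.4 rad either way from the world axes.
- die: Loose square steel die 70 x 70 x 12 mm, 0.3 to 0.5 kg, brass disc in a dark ring on top. Lies flat on the bed about 25 to 50 mm short of each fence, turned up to 0.13 rad from it. Origin: centre of its underside, axes along its sides, z up. Seated in the corner, its origin is at x = 59, y = 59, z = 12 mm in the jig's frame.
- pusher: Loose push block standing on the bench, 0.16 kg: white foot 44 x 44 x 24 mm; centred on it a wooden stem 24 x 24 mm from 24 to 100 mm high, sides parallel to the foot's. Origin: centre of the underside, z up, axes along its sides. Grip two opposite flats of the stem from above, 75 to 80 mm up; any side of the foot may push. Stands left or right of the jig, the hand stamp on the other side.
- stamp: Hand stamp, a loose bystander to be left alone: round steel foot 42 mm across, thin neck, black round knob, 98 mm high. Origin: centre of its underside, z up. Stands on the bench on the side of the jig away from the push block.

How it is judged:
By the outcome, as a careful person would: the job done as asked, in the order asked, and still so for the second after the job is handed in, with the robot touching nothing.
It also fails if it takes over 53 s, if anything falls off the work surface, if the arm or the gripper's body presses on something with over 40 N, if the wrist force passes 120 N, or if a joint passes its speed limit or range.

## Working session

There is one attempt and no reset: what is moved stays moved. The work goes in short steps, Python scripts to look and compute and a shell command to move; the robot and the scene stay as the last step left them, time stands still between calls to the robot, and variables do not carry over. Pictures are saved under pics/ and viewed, and the job is handed in when it is done.

```bash
ls; mkdir -p pics
python3 - <<'E'
from rig import manip, eyes, recognise, regions_of, mark_of
import cv2
s=manip.get_state();print({k:s[k] for k in s});print(manip.grip_point_offset)
for n in ("top","side"):
    p=eyes.get_image(n);cv2.imwrite(f"pics/{n}0.png",p["frame"][:,:,::-1])
    print(n,p["K"].tolist(),p["rvec"],p["tvec"])
    for t in ("jig","die","pusher","stamp"):
        print(t,[(m["point"],m["confidence"]) for m in mark_of(p,t)][:2],[(m["bbox"],m["confidence"]) for m in recognise(p,t)][:2])
E
```

```text
pics
{'clock': 0.0, 'qpos': array([ 9.96983772e-01,  2.76598881e-01,  1.50610807e+00,  2.79430020e-06,
        1.36069102e+00, -1.20965188e-01]), 'qd': array([-4.16080212e-04,  2.04516714e-04, -3.72721913e-04, -8.36746020e-07,
       -3.49054642e-04,  1.64708628e-03]), 'effort': array([ 1.68865281e-03, -4.16781199e+01, -2.45800030e+01, -2.51781184e-04,
        1.10724391e-02, -3.25037934e-05]), 'position': array([0.25128424, 0.51661632, 0.23044748]), 'ee_rot': array([ 3.81613355e-04,  8.47799217e-01,  5.30316578e-01, -8.18023286e-04]), 'contact_force': array([-0.0017645 , -0.87205918, -0.48950913]), 'moment': array([-0.03642493, -0.03412399, -0.05084344]), 'width': 0.08517703087239334}
-0.0187
top [[384.8827847477626, 0.0, 252.88324172677193], [0.0, 384.8827847477626, 186.60177560015305], [0.0, 0.0, 1.0]] [ 2.17899055 -2.03266223  0.22185448] [-0.01689347  0.52169519  0.87333741]
jig [([160.6, 272.9], 0.73)] [([229.6, 116.7, 90.5, 91.9], 0.92)]
die [([147.8, 267.8], 0.92)] []
pusher [([231.6, 365.3], 0.81)] [([355.6, 220.1, 29.6, 22.9], 0.87)]
stamp [([200.5, 156.4], 0.62)] [([140.0, 185.3, 21.6, 22.2], 0.84)]
side [[459.3727191547448, 0.0, 261.60699084496326], [0.0, 459.3727191547448, 190.03435632458408], [0.0, 0.0, 1.0]] [ 2.07513657 -0.1416475   0.11851017] [-0.5326654   0.07155584  0.8835475 ]
jig [([217.6, 288.5], 0.6)] [([233.9, 180.3, 127.9, 74.9], 0.85)]
die [([204.2, 303.9], 0.58)] [([285.7, 190.2, 38.7, 26.2], 0.79)]
pusher [([307.1, 220.2], 0.55)] [([202.0, 250.7, 39.6, 64.8], 0.78)]
stamp [([159.3, 221.9], 0.84), ([220.6, 290.1], 0.28)] [([213.3, 121.9, 16.6, 41.1], 0.89)]
```

Run:
```python
import cv2
a=cv2.imread("pics/top0.png")[90:290,120:400];cv2.imwrite("pics/top0c.png",cv2.resize(a,None,fx=2.8,fy=2.8,interpolation=cv2.INTER_CUBIC))
a=cv2.imread("pics/side0.png")[110:330,180:400];cv2.imwrite("pics/side0c.png",cv2.resize(a,None,fx=2.7,fy=2.7,interpolation=cv2.INTER_CUBIC))
```

```text
(no output)
```

View pics/top0c.png

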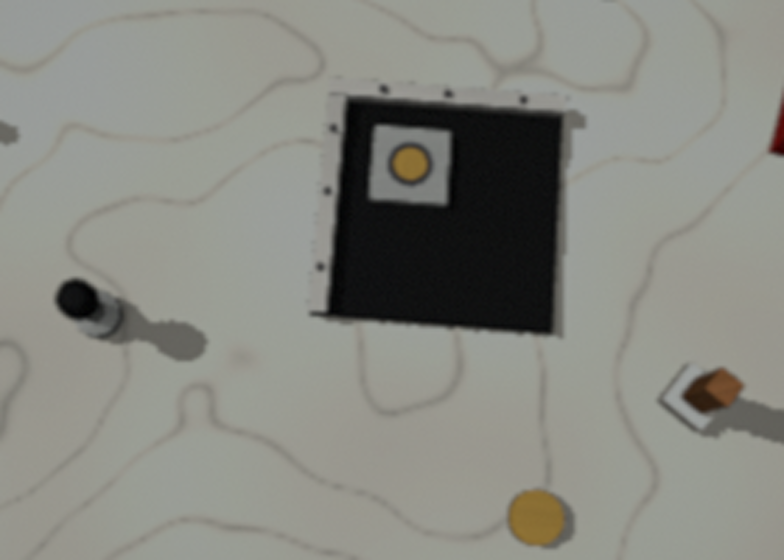

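View pics/side0c.png

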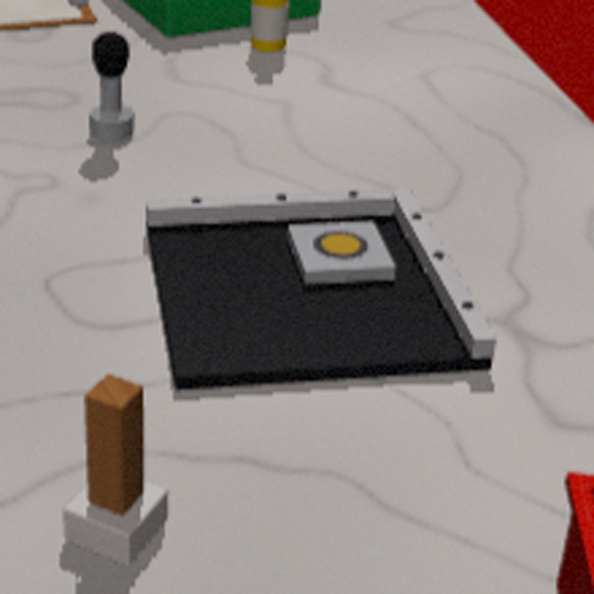

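```bash
cat > h.py <<'E'
import numpy as np, cv2
from scipy.spatial.transform import Rotation as R
def cam(p,st=None):
    if "mount" in p:
        q=np.array(st["ee_rot"]);T=np.eye(4);T[:3,:3]=R.from_quat(q[[1,2,3,0]]).as_matrix();T[:3,3]=st["position"]
        C=T@p["mount"];return p["K"],C[:3,:3],C[:3,3]
    Rm=cv2.Rodrigues(np.array(p["rvec"],float))[0];return p["K"],Rm.T,-Rm.T@np.array(p["tvec"])
def bp(c,uv,z):
    K,Rc,o=c;d=Rc@np.linalg.inv(K)@np.array([uv[0],uv[1],1.]);return (o+d*(z-o[2])/d[2])[:2]
def pr(c,X):
    K,Rc,o=c;x=(np.atleast_2d(X)-o)@Rc@np.array(K).T;return x[:,:2]/x[:,2:]
def yaw(st):
    q=np.array(st["ee_rot"]);M=R.from_quat(q[[1,2,3,0]]).as_matrix();return np.arctan2(M[1,0],M[0,0])
E
python3 - <<'E'
from h import *
from rig import eyes,mark_of,regions_of,manip
p=eyes.get_image("top");c=cam(p);print("cam",c[2].round(3))
f=lambda x,y:(120+x/2.8-.3,90+y/2.8-.3)
for n,uv,z in [("inner",(348,98),.028),("bedTR",(563,114),.012),("bedBR",(553,333),.012),("bedBL",(330,314),.028),("die c",(410,163),.024),("d1",(374,125),.024),("d2",(451,130),.024),("d3",(447,205),.024),("d4",(369,201),.024),("footL",(659,400),.024),("footT",(692,363),.024),("footB",(702,432),.024),("st1",(723,368),.1),("st2",(744,387),.1),("st3",(715,409),.1),("stamp",(77,299),.085)]:
    print(n,bp(c,f(*uv),z).round(4))
st=manip.get_state();w=eyes.get_image("wrist");cv2.imwrite("pics/w0.png",w["frame"][:,:,::-1]);print(w["mount"].round(3),w["K"][0],yaw(st))
s=eyes.get_image("side");cs=cam(s);print(cs[2].round(3))
g=lambda x,y:(180+x/2.7-.3,110+y/2.7-.3)
for n,uv,z in [("footF",(129,543),.024),("footL",(65,513),.024),("footR",(167,491),.024),("d1",(289,227),.024),("d2",(373,223),.024),("d3",(394,268),.024),("d4",(305,277),.024),("bedBL",(176,381),.012),("bedTL",(150,222),.012),("fenceinner",(398,195),.028)]:print(n,bp(cs,g(*uv),z).round(4))
E
```

```text
cam [0.325 0.009 0.964]
inner [0.689  0.0538]
bedTR [ 0.6935 -0.1469]
bedBR [ 0.4861 -0.1446]
bedBL [0.4866 0.0547]
die c [ 0.6318 -0.0071]
d1 [0.666  0.0282]
d2 [ 0.6661 -0.0427]
d3 [ 0.5945 -0.0429]
d4 [0.5933 0.0277]
footL [ 0.4315 -0.2368]
footT [ 0.466  -0.2653]
footB [ 0.4064 -0.2743]
st1 [ 0.4522 -0.268 ]
st2 [ 0.4381 -0.2849]
st3 [ 0.4188 -0.2617]
stamp [0.4748 0.2622]
[[ 1.    -0.001  0.001  0.002]
 [ 0.001  0.961  0.278 -0.07 ]
 [-0.001 -0.278  0.961 -0.144]
 [ 0.     0.     0.     1.   ]] [293.92064755   0.         258.181241  ] 1.118002675466112
[ 0.403 -0.807  0.505]
footF [ 0.4412 -0.3069]
footL [ 0.408  -0.2793]
footR [ 0.4663 -0.2683]
d1 [0.5963 0.0248]
d2 [0.6644 0.024 ]
d3 [ 0.6625 -0.0449]
d4 [ 0.5933 -0.05  ]
bedBL [ 0.4858 -0.1493]
bedTL [0.4904 0.0657]
fenceinner [0.695  0.0609]
```

```bash
python3 -m inch '[[1,-31,25.5,0,0],[1,-31,25.5,0,0],[1,-31,25.5,0,0],[1,-31,25.5,0,0],[1,-31,25.5,0,0],[1,-31,25.5,0,0],[1,-31,25.5,0,0],[1,-31,25.5,0,0],[1,-31,25.5,0,0],[1,-31,25.5,0,0],[1,-31,25.5,0,0],[1,-31,25.5,0,0],[1,-31,25.5,0,0],[1,-31,25.5,0,0],[1,-31,25.5,0,0],[1,-31,25.5,0,0],[1,-31,25.5,0,0]]'
```

```text
clock: 2.47
position: [0.418, -0.1623, 0.2309]
ee_rot: [0.002, 0.844, 0.537, 0.008]
contact_force: [0.9, 1.2, 0.7]
width: 0.0852
```

View pics/w0.png

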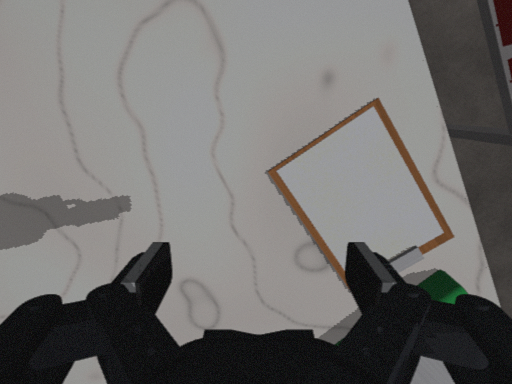

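```bash
python3 -m inch '[[1,-23,29,0,0],[1,-23,29,0,0],[1,-23,29,0,0],[1,-23,29,0,0],[1,0,0,0,0],[1,0,0,0,0]]'
python3 - <<'E'
from h import *
from rig import eyes,mark_of,regions_of,manip
st=manip.get_state();w=eyes.get_image("wrist");cv2.imwrite("pics/w1.png",w["frame"][:,:,::-1]);np.savez("w1.npz",K=w["K"],mount=w["mount"],pos=st["position"],ee_rot=st["ee_rot"],f=w["frame"])
c=cam(w,st);print(yaw(st),st["position"])
for m in mark_of(w,"pusher"):print(m, bp(c,m["point"][::-1],0))
E
```

```text
clock: 2.97
position: [0.4865, -0.3129, 0.2304]
ee_rot: [0.005, 0.847, 0.532, 0.008]
contact_force: [-0.0, 0.3, 0.9]
width: 0.0856
1.121444543086836 [ 0.48648099 -0.31289162  0.23039159]
{'point': [109.3, 270.0], 'confidence': 0.69} [ 0.43585925 -0.26801836]
```

View pics/w1.png

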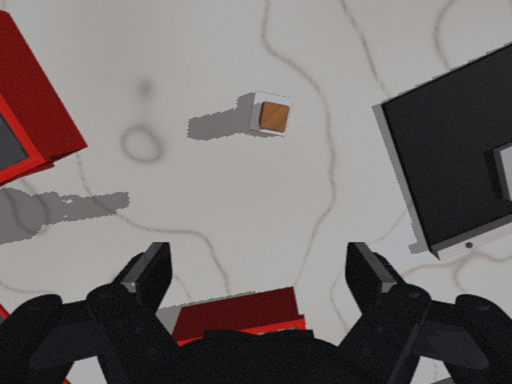

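Run:
```python
import cv2
a=cv2.imread("pics/w1.png")[80:150,235:305];cv2.imwrite("pics/w1c.png",cv2.resize(a,None,fx=8,fy=8,interpolation=cv2.INTER_CUBIC))
```

```text
(no output)
```

View pics/w1c.png

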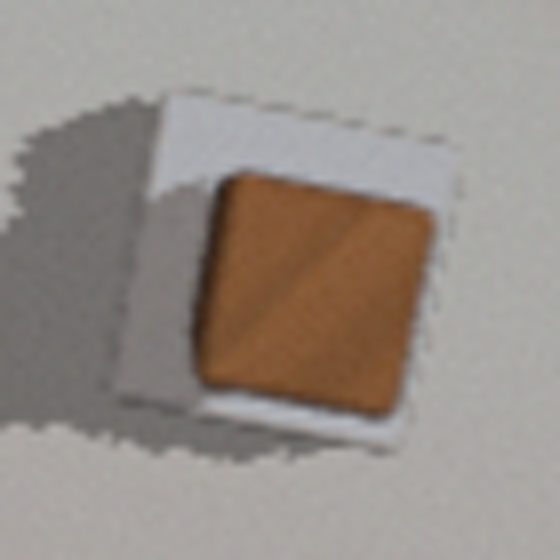

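Run:
```python
from h import *
d=np.load("w1.npz");c=cam(d,d)
f=lambda x,y:(235+x/8-.45,80+y/8-.45)
a=yaw(d)
for P,z in (([(172,92),(458,148),(395,450),(115,400)],.024),([(232,173),(437,208),(395,415),(198,380)],.1)):
    Q=np.array([bp(c,f(*p),z) for p in P]);print(Q.round(4).tolist(),Q.mean(0).round(4))
    for i in range(4):
        e=Q[(i+1)%4]-Q[i];print(np.linalg.norm(e).round(4),np.degrees(np.arctan2(e[1],e[0])).round(1))
print(np.degrees(a))
```

```text
Traceback (most recent call last):
  File "h.py", line 5, in cam
    q=np.array(st["ee_rot"]);T=np.eye(4);T[:3,:3]=R.from_quat(q[[1,2,3,0]]).as_matrix();T[:3,3]=st["position"]
                                                                                                ~~^^^^^^^^^^^^
KeyError: 'position is not a file in the archive'
```

Run:
```python
from h import *
d=dict(np.load("w1.npz"));d["position"]=d["pos"];c=cam(d,d)
f=lambda x,y:(235+x/8-.45,80+y/8-.45)
a=yaw(d)
for P,z in (([(172,92),(458,148),(395,450),(115,400)],.024),([(232,173),(437,208),(395,415),(198,380)],.1)):
    Q=np.array([bp(c,f(*p),z) for p in P]);print(Q.round(4).tolist(),Q.mean(0).round(4))
    for i in range(4):
        e=Q[(i+1)%4]-Q[i];print(np.linalg.norm(e).round(4),np.degrees(np.arctan2(e[1],e[0])).round(1))
g=Q.mean(0)-d["pos"][:2];x=np.array([np.cos(a),np.sin(a)]);print(np.degrees(a), "tool shift",g@x,g@[x[1],-x[0]])
```

```text
[[0.4103, -0.2746], [0.4346, -0.2415], [0.4691, -0.2669], [0.4448, -0.3006]] [ 0.4397 -0.2709]
0.0411 53.7
0.0428 -36.3
0.0416 -125.8
0.0432 143.0
[[0.4232, -0.2737], [0.4365, -0.2548], [0.4551, -0.2683], [0.4418, -0.2869]] [ 0.4392 -0.2709]
0.0231 54.9
0.023 -36.1
0.0228 -125.7
0.0227 144.7
64.25403927685271 tool shift 0.017236555042803525 -0.06083101055269577
```

```bash
python3 -m inch '[[1,8.6,-30.5,0,0],[1,8.6,-30.5,0,0],[1,0,0,0,5],[1,0,0,0,5],[1,0,0,0,0],[1,0,0,0,0]]'
python3 - <<'E'
from h import *
from rig import eyes,mark_of,regions_of,manip
st=manip.get_state();a=yaw(st);g=np.array([.4394,-.2709])-st["position"][:2];x=np.array([np.cos(a),np.sin(a)]);print(np.degrees(a), "tool shift",g@x,g@[x[1],-x[0]],st["position"])
for n in("side","top"):
  w=eyes.get_image(n);cv2.imwrite(f"pics/{n}1.png",w["frame"][:,:,::-1])
E
```

```text
clock: 3.57
position: [0.4328, -0.2591, 0.2296]
ee_rot: [0.002, 0.889, 0.457, 0.009]
contact_force: [0.1, 0.4, 0.6]
width: 0.085
54.38296536006071 tool shift -0.005745649740146902 0.01218877169962023 [ 0.43283747 -0.25913089  0.22961322]
```

View pics/side1.png

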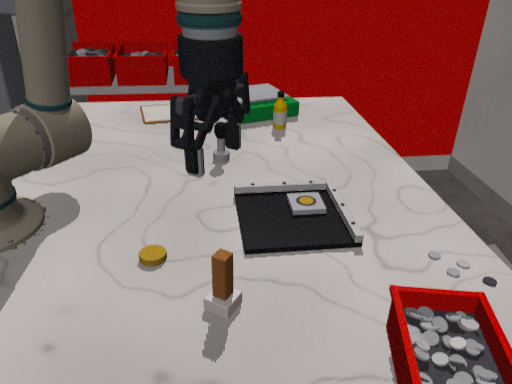

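View pics/top1.png

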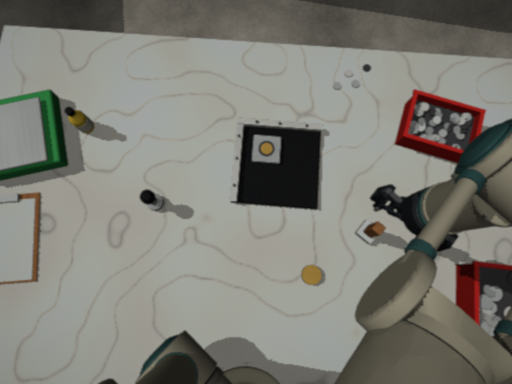

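Run:
```python
from h import *
from rig import eyes,manip
for n in("side","top"):
  w=eyes.get_image(n);print(n,pr(cam(w),manip.get_state()["position"]),w["shot"]);cv2.imwrite(f"pics/{n}2.png",w["frame"][:,:,::-1])
print(manip.get_state()["clock"])
```

```text
side [[216.92584629 170.90428028]] 9
top [[395.60267503 222.14320757]] 10
3.7667
```

View pics/side2.png

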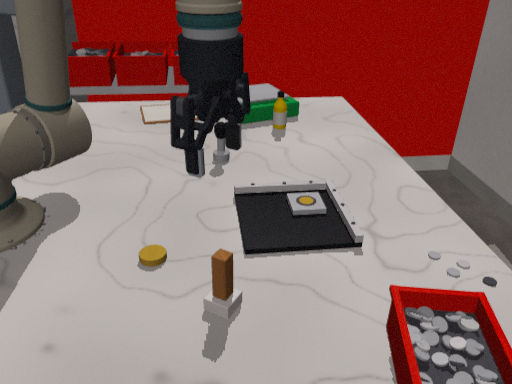

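```bash
python3 -m inch '[[1,-5,9,0,0],[1,0,0,0,0],[1,0,0,20,0],[1,0,0,20,0],[1,0,0,0,0],[1,0,0,0,0]]'
python3 - <<'E'
from h import *
from rig import eyes,mark_of,regions_of,manip
st=manip.get_state();a=yaw(st);g=np.array([.4394,-.2709])-st["position"][:2];x=np.array([np.cos(a),np.sin(a)]);print(np.degrees(a), "tool shift",g@x,g@[x[1],-x[0]],st["position"])
E
```

```text
clock: 4.27
position: [0.442, -0.2741, 0.189]
ee_rot: [0.004, 0.889, 0.457, 0.009]
contact_force: [0.5, -0.2, -0.1]
width: 0.0853
54.3795903541966 tool shift 0.001068180848984667 -0.003919625109383297 [ 0.44196412 -0.27405116  0.1890054 ]
```

```bash
python3 -m inch '[[1,1,-3,0,0],[1,0,0,0,0],[1,0,0,20,0],[1,0,0,20,0],[1,0,0,0,0],[1,0,0,0,0]]'
cat > s.py <<'E'
from h import *
import sys
from rig import eyes,mark_of,regions_of,manip
t=[float(v) for v in sys.argv[1:3]]
st=manip.get_state();a=yaw(st);g=np.array(t)-st["position"][:2];x=np.array([np.cos(a),np.sin(a)]);q=st["ee_rot"]
print("yaw",np.degrees(a).round(2), "tool shift mm",(1000*g@x).round(1),(1000*g@[x[1],-x[0]]).round(1),st["position"].round(4),"zaxis",R.from_quat(q[[1,2,3,0]]).as_matrix()[:,2].round(4),st["contact_force"].round(1),st["clock"])
E
python3 s.py .4394 -.2709
```

```text
clock: 4.77
position: [0.4441, -0.2744, 0.1538]
ee_rot: [0.009, 0.889, 0.457, 0.011]
contact_force: [-0.4, -0.2, 0.7]
width: 0.0856
yaw 54.39 tool shift mm 0.1 -5.8 [ 0.4441 -0.2744  0.1538] zaxis [ 0.028  -0.0057 -0.9996] [-0.4 -0.2  0.7] 4.7667
```

```bash
python3 -m inch '[[1,0,-4,0,0],[1,0,0,20,0],[1,0,-2,20,0],[1,0,0,0,0]]';python3 s.py .4394 -.2709
```

```text
clock: 5.1
position: [0.443, -0.2733, 0.1191]
ee_rot: [0.014, 0.889, 0.457, 0.013]
contact_force: [-1.0, 0.7, 0.2]
width: 0.0859
yaw 54.42 tool shift mm -0.2 -4.3 [ 0.443  -0.2733  0.1191] zaxis [ 0.0365 -0.0128 -0.9993] [-1.   0.7  0.2] 5.1
```

```bash
python3 -m inch '[[1,0,-4,10,0],[1,0,-2,15,0],[1,0,-1,15,0],[1,0,-1,10,0],[1,0,0,0,0],[1,0,0,0,0]]';python3 s.py .4394 -.2709
```

```text
clock: 5.6
position: [0.4429, -0.273, 0.0775]
ee_rot: [0.021, 0.889, 0.457, 0.016]
contact_force: [0.8, -0.9, 0.1]
width: 0.0854
yaw 54.45 tool shift mm -0.3 -4.1 [ 0.4429 -0.273   0.0775] zaxis [ 0.0482 -0.0225 -0.9986] [ 0.8 -0.9  0.1] 5.6
```

```bash
python3 -m inch '[[1,0,-5,0,0],[1,0,0,0,0],[1,0,-2,9,0],[1,0,-1,9,0],[1,0,0,0,0],[1,0,0,0,0]]';python3 s.py .4394 -.2709;python3 - <<'E'
from h import *
from rig import eyes
w=eyes.get_image("wrist");cv2.imwrite("pics/w3.png",w["frame"][:,:,::-1])
w=eyes.get_image("side");cv2.imwrite("pics/side3.png",cv2.resize(w["frame"][180:340,150:350,::-1],None,fx=3.5,fy=3.5,interpolation=cv2.INTER_CUBIC))
E
```

```text
clock: 6.1
position: [0.4394, -0.2706, 0.0627]
ee_rot: [0.025, 0.889, 0.457, 0.018]
contact_force: [0.4, -0.2, 0.3]
width: 0.0852
yaw 54.46 tool shift mm -0.3 0.1 [ 0.4394 -0.2706  0.0627] zaxis [ 0.0554 -0.0285 -0.9981] [ 0.4 -0.2  0.3] 6.1
```

View pics/w3.png

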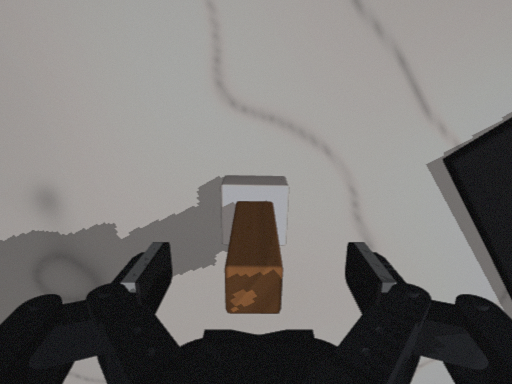

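View pics/side3.png

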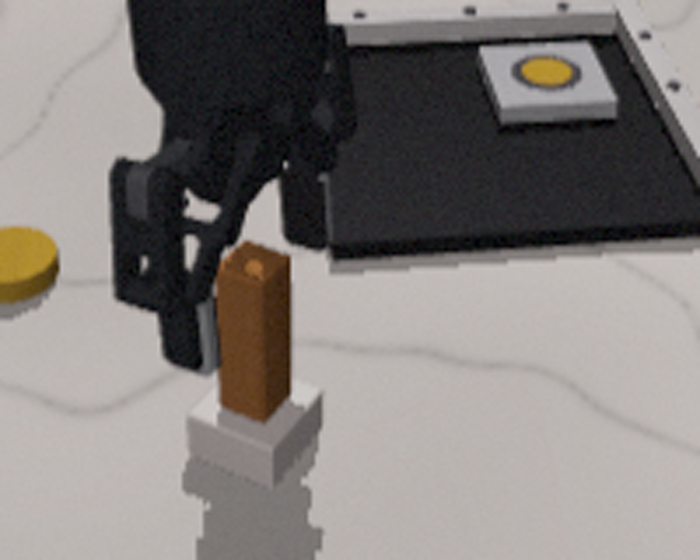

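```bash
python3 -m inch '[[1,0,-1,4,0],[1,0,0,0,0],[-1,0,0,0,0],[-1,0,0,0,0],[-1,0,0,0,0],[-1,0,0,0,0],[-1,0,0,0,0],[-1,0,0,0,0],[-1,0,0,0,0]]' 60;python3 s.py .4394 -.2709
```

```text
clock: 6.95
position: [0.439, -0.2703, 0.0583]
ee_rot: [0.025, 0.889, 0.457, 0.018]
contact_force: [0.1, -1.0, -0.4]
width: 0.0234
yaw 54.47 tool shift mm -0.2 0.7 [ 0.439  -0.2703  0.0583] zaxis [ 0.055  -0.0285 -0.9981] [ 0.1 -1.  -0.4] 6.95
```

```bash
python3 -m inch '[[-1,0,0,-15,0],[-1,0,0,-20,0],[-1,0,0,-15,0],[-1,0,0,0,0]]';python3 s.py .545 -.008
```

```text
clock: 7.28
position: [0.4343, -0.2674, 0.1075]
ee_rot: [0.022, 0.889, 0.457, 0.017]
contact_force: [0.2, 0.6, -1.2]
width: 0.0234
yaw 54.46 tool shift mm 275.4 -60.7 [ 0.4343 -0.2674  0.1075] zaxis [ 0.0497 -0.0239 -0.9985] [ 0.2  0.6 -1.2] 7.2833
```

```bash
python3 -m inch '[[-1,15,-4,0,0],[-1,30,-7,0,0],[-1,35,-8,0,0],[-1,35,-8,0,0],[-1,35,-8,0,0],[-1,30,-7,0,0],[-1,30,-7,0,0],[-1,15,-4,0,0],[-1,0,0,0,0],[-1,0,0,0,-5],[-1,0,0,0,-7],[-1,0,0,0,-7],[-1,0,0,0,-7],[-1,0,0,0,-5],[-1,0,0,0,0]]';python3 s.py .545 -.008
python3 - <<'E'
from h import *
from rig import eyes,manip
st=manip.get_state();w=eyes.get_image("wrist");cv2.imwrite("pics/w4.png",w["frame"][:,:,::-1]);np.savez("w4.npz",K=w["K"],mount=w["mount"],position=st["position"],ee_rot=st["ee_rot"])
E
```

```text
clock: 8.53
position: [0.5206, -0.047, 0.0944]
ee_rot: [0.022, 0.73, 0.684, 0.005]
contact_force: [-0.0, -0.2, -1.9]
width: 0.0233
yaw 86.25 tool shift mm 40.5 21.8 [ 0.5206 -0.047   0.0944] zaxis [ 0.0378 -0.025  -0.999 ] [-0.  -0.2 -1.9] 8.5333
```

View pics/w4.png

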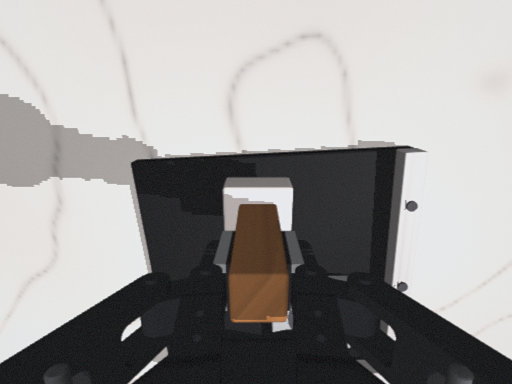

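Run:
```python
from h import *
d=dict(np.load("w4.npz"));c=cam(d,d)
a=bp(c,(134,162),.012);b=bp(c,(390,149),.012);l=bp(c,(150,275),.012);f0=bp(c,(405,152),.028);f1=bp(c,(391,275),.028)
for n,e in(("a",a),("b",b),("l",l),("f0",f0),("f1",f1)):print(n,e.round(4))
e=b-a;print("back edge",np.degrees(np.arctan2(e[1],e[0]))-90); e=l-a;print("left",np.degrees(np.arctan2(e[1],e[0])))
e=f1-f0;print("fence",np.degrees(np.arctan2(e[1],e[0])))
# foot top front corners
print(bp(c,(224,190),.060),bp(c,(292,189),.060))
from rig import eyes
w=eyes.get_image("side");cv2.imwrite("pics/side4.png",cv2.resize(w["frame"][150:300,180:400,::-1],None,fx=3.6,fy=3.6,interpolation=cv2.INTER_CUBIC))
w=eyes.get_image("top");cv2.imwrite("pics/top4.png",cv2.resize(w["frame"][100:250,200:400,::-1],None,fx=4,fy=4,interpolation=cv2.INTER_CUBIC))
```

```text
a [ 0.4883 -0.1425]
b [0.4905 0.0542]
l [ 0.5905 -0.1487]
f0 [0.4901 0.0582]
f1 [0.5904 0.056 ]
back edge -0.6403859941621022
left -3.4871563300812114
fence -1.2860222304380933
[ 0.50047467 -0.06664079] [ 0.50236346 -0.0241275 ]
```

View pics/side4.png

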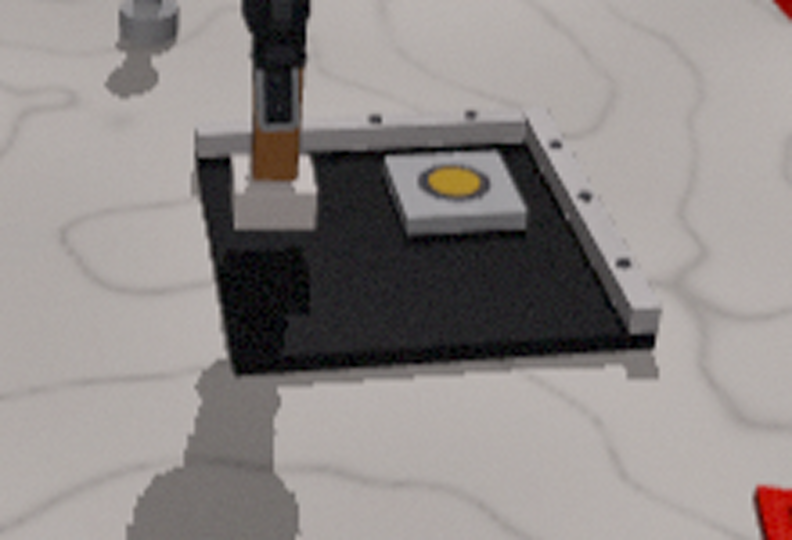

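View pics/top4.png

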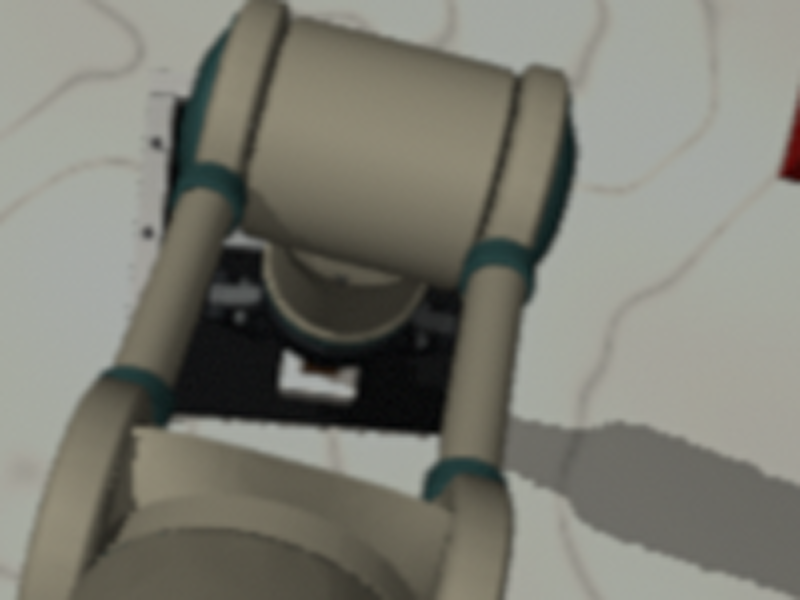

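```bash
python3 -m inch '[[-1,15,8,0,0],[-1,20,8,0,0],[-1,5,5,0,-3],[-1,0,0,0,0],[-1,0,0,0,0]]';python3 s.py .545 -.008
```

```text
clock: 9.1
position: [0.5448, -0.0092, 0.094]
ee_rot: [0.022, 0.716, 0.697, 0.004]
contact_force: [-0.8, -0.6, -1.7]
width: 0.0234
yaw 88.42 tool shift mm 1.2 0.2 [ 0.5448 -0.0092  0.094 ] zaxis [ 0.0373 -0.0256 -0.999 ] [-0.8 -0.6 -1.7] 9.1
```

```bash
python3 -m inch '[[-1,0,0,8,-0.8],[-1,0,0,8,0],[-1,0,0,1,0],[-1,0,0,0,0]]';python3 s.py .545 -.008
python3 - <<'E'
from h import *
from rig import eyes
w=eyes.get_image("side");cv2.imwrite("pics/side5.png",cv2.resize(w["frame"][150:300,180:400,::-1],None,fx=3.6,fy=3.6,interpolation=cv2.INTER_CUBIC))
E
```

```text
clock: 9.43
position: [0.5438, -0.0112, 0.0748]
ee_rot: [0.022, 0.713, 0.701, 0.003]
contact_force: [0.0, 0.1, -1.6]
width: 0.0234
yaw 88.99 tool shift mm 3.3 1.1 [ 0.5438 -0.0112  0.0748] zaxis [ 0.0356 -0.0263 -0.999 ] [ 0.   0.1 -1.6] 9.4333
```

View pics/side5.png

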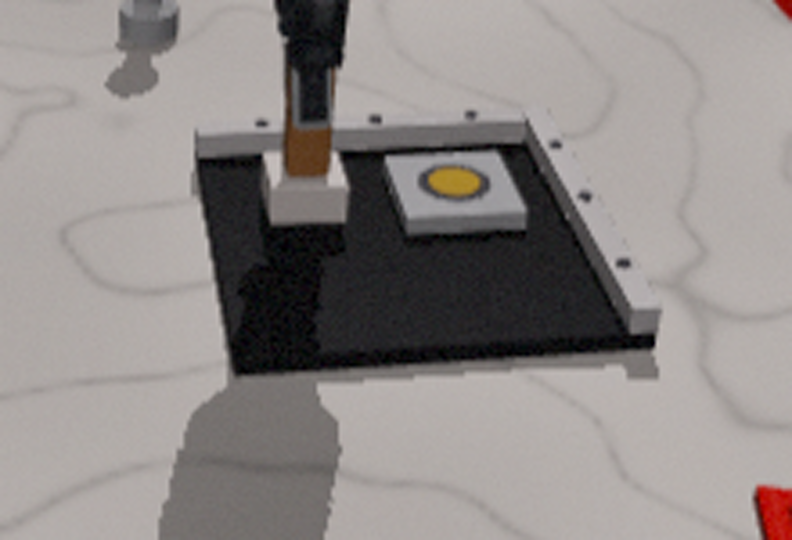

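Run:
```python
from h import *
from rig import eyes
w=eyes.get_image("side");c=cam(w)
for z in(.012,.0165,.022):
  X=np.array([[.5438-.0014+s*.022,-.0112-.0017-.022,z] for s in(-1,1)]);q=pr(c,X);print(z,((q-[180,150]+.4)*3.6).round(0).tolist())
for k,z in (((388,157),.024),((503,151),.024),((525,213),.024),((404,222),.024),((407,236),.012),((525,227),.012)):
  print(bp(c,(180+k[0]/3.6-.4,150+k[1]/3.6-.4),z).round(4))
```

```text
0.012 [[272.0, 237.0], [350.0, 233.0]]
0.0165 [[272.0, 231.0], [350.0, 226.0]]
0.022 [[273.0, 222.0], [351.0, 218.0]]
[0.5982 0.027 ]
[0.6685 0.0269]
[ 0.6623 -0.0441]
[ 0.5924 -0.046 ]
[ 0.5957 -0.0418]
[ 0.6646 -0.0399]
```

```bash
python3 -m inch '[[-1,4,0,3,0],[-1,0,6,0,0],[-1,0,8,0,0],[-1,0,8,0,0],[-1,0,5,0,0],[-1,0,5,0,0],[-1,0,5,0,0],[-1,0,0,0,0]]';python3 s.py .598 -.008
python3 - <<'E'
from h import *
from rig import eyes
w=eyes.get_image("side");cv2.imwrite("pics/side6.png",cv2.resize(w["frame"][150:300,180:400,::-1],None,fx=3.6,fy=3.6,interpolation=cv2.INTER_CUBIC))
E
```

```text
clock: 10.2
position: [0.5839, -0.0076, 0.0736]
ee_rot: [0.021, 0.713, 0.701, 0.003]
contact_force: [1.0, -0.4, -0.8]
width: 0.0234
yaw 88.97 tool shift mm -0.1 14.1 [ 0.5839 -0.0076  0.0736] zaxis [ 0.0328 -0.0261 -0.9991] [ 1.  -0.4 -0.8] 10.2
```

View pics/side6.png

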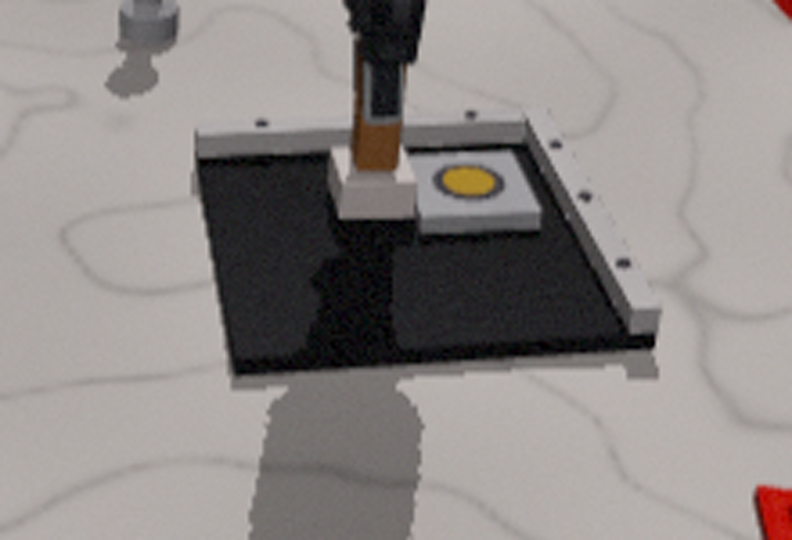

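```bash
python3 -m inch '[[-1,0,4,0.5,0],[-1,0,4,0.5,0],[-1,0,4,0.5,0],[-1,0,0,0,0]]';python3 s.py .6 -.008;python3 -m inch '[[-1,0,3,0,0],[-1,0,0,0,0]]';python3 s.py .6 -.008;  python3 - <<'E'
from h import *
from rig import eyes
w=eyes.get_image("side");cv2.imwrite("pics/side7.png",cv2.resize(w["frame"][150:300,180:400,::-1],None,fx=3.6,fy=3.6,interpolation=cv2.INTER_CUBIC))
E
```

```text
clock: 10.58
position: [0.5929, -0.0077, 0.0718]
ee_rot: [0.018, 0.713, 0.701, 0.0]
contact_force: [0.0, -0.3, -1.5]
width: 0.0232
yaw 88.98 tool shift mm -0.2 7.1 [ 0.5929 -0.0077  0.0718] zaxis [ 0.0254 -0.0259 -0.9993] [ 0.  -0.3 -1.5] 10.5833
clock: 10.75
position: [0.5961, -0.0077, 0.0717]
ee_rot: [0.018, 0.713, 0.701, -0.0]
contact_force: [0.2, -0.0, -2.1]
width: 0.0235
yaw 88.98 tool shift mm -0.2 3.9 [ 0.5961 -0.0077  0.0717] zaxis [ 0.0252 -0.0258 -0.9993] [ 0.2 -0.  -2.1] 10.75
```

View pics/side7.png

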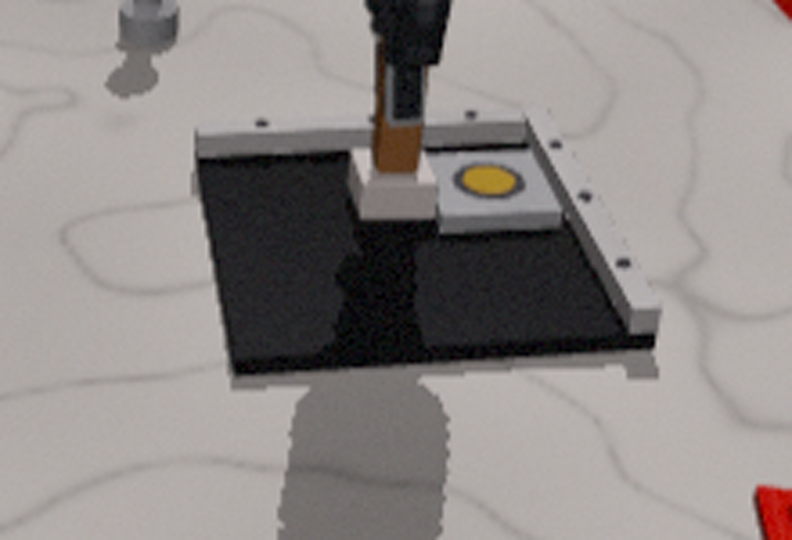

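```bash
python3 -m inch '[[-1,0,3,0,0],[-1,0,0,0,0]]';python3 s.py .6 -.008;python3 -m inch '[[-1,0,2,0,0]]';python3 s.py .6 -.008
```

```text
clock: 10.97
position: [0.5992, -0.0078, 0.0718]
ee_rot: [0.018, 0.713, 0.701, -0.0]
contact_force: [-0.0, 0.5, -1.2]
width: 0.0231
yaw 88.98 tool shift mm -0.2 0.8 [ 0.5992 -0.0078  0.0718] zaxis [ 0.0253 -0.0258 -0.9993] [-0.   0.5 -1.2] 10.9667
clock: 11.05
position: [0.6005, -0.0078, 0.0718]
ee_rot: [0.018, 0.713, 0.701, -0.001]
contact_force: [-4.1, -0.2, 1.2]
width: 0.0232
yaw 88.98 tool shift mm -0.2 -0.5 [ 0.6005 -0.0078  0.0718] zaxis [ 0.0238 -0.0257 -0.9994] [-4.1 -0.2  1.2] 11.05
```

```bash
python3 -m inch '[[-1,0,2,0,0]]';python3 s.py .6 -.008;  python3 - <<'E'
from h import *
from rig import eyes
w=eyes.get_image("side");cv2.imwrite("pics/side8.png",cv2.resize(w["frame"][170:250,260:380,::-1],None,fx=6,fy=6,interpolation=cv2.INTER_CUBIC))
E
```

```text
clock: 11.13
position: [0.6017, -0.0078, 0.0718]
ee_rot: [0.017, 0.713, 0.701, -0.001]
contact_force: [-5.4, 0.3, 3.0]
width: 0.0234
yaw 88.99 tool shift mm -0.2 -1.7 [ 0.6017 -0.0078  0.0718] zaxis [ 0.0216 -0.0258 -0.9994] [-5.4  0.3  3. ] 11.1333
```

View pics/side8.png

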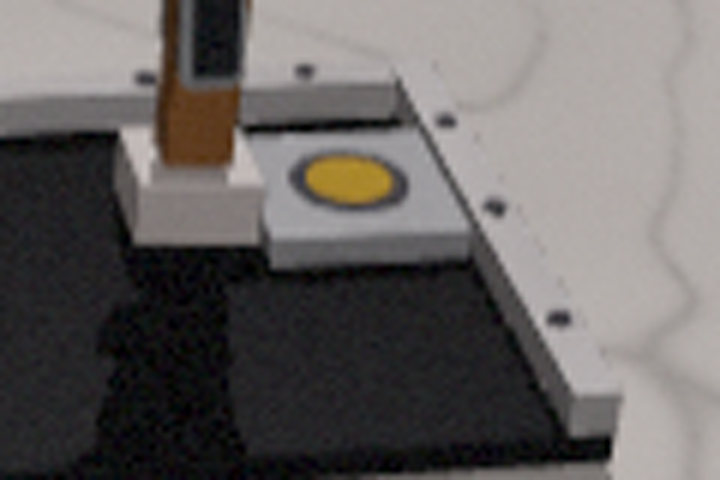

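```bash
python3 -m inch '[[-1,0,3,0,0]]';python3 s.py .6 -.008;python3 -m inch '[[-1,0,3,0,0]]';python3 s.py .6 -.008
```

```text
clock: 11.27
position: [0.6021, -0.0078, 0.0717]
ee_rot: [0.015, 0.713, 0.701, -0.003]
contact_force: [-9.4, -1.2, 6.8]
width: 0.0238
yaw 89.01 tool shift mm -0.2 -2.1 [ 0.6021 -0.0078  0.0717] zaxis [ 0.0157 -0.0257 -0.9995] [-9.4 -1.2  6.8] 11.2667
clock: 11.35
position: [0.6024, -0.0078, 0.0718]
ee_rot: [0.013, 0.713, 0.701, -0.006]
contact_force: [-8.1, 0.1, 6.6]
width: 0.0236
yaw 89.02 tool shift mm -0.3 -2.4 [ 0.6024 -0.0078  0.0718] zaxis [ 0.0097 -0.0257 -0.9996] [-8.1  0.1  6.6] 11.35
```

```bash
python3 -m inch '[[-1,0,-8,0,0],[-1,0,-12,-2,0],[-1,-10,0,0,0],[-1,-25,0,0,0],[-1,-25,0,0,0],[-1,-15,0,0,0],[-1,0,0,0,0]]';python3 s.py .655 -.09
```

```text
clock: 11.93
position: [0.5864, -0.0865, 0.0777]
ee_rot: [0.021, 0.712, 0.702, 0.0]
contact_force: [-0.6, 0.2, -0.9]
width: 0.0233
yaw 89.23 tool shift mm -2.6 68.7 [ 0.5864 -0.0865  0.0777] zaxis [ 0.0295 -0.029  -0.9991] [-0.6  0.2 -0.9] 11.9333
```

```bash
python3 -m inch '[[-1,-1,12,0,0],[-1,-1,22,0,0],[-1,0,20,1,0],[-1,0,12,1,0],[-1,0,0,0,0]]';python3 s.py .655 -.09
python3 - <<'E'
from h import *
from rig import eyes
w=eyes.get_image("side");cv2.imwrite("pics/side9.png",cv2.resize(w["frame"][150:300,180:400,::-1],None,fx=3.6,fy=3.6,interpolation=cv2.INTER_CUBIC))
E
```

```text
clock: 12.35
position: [0.6563, -0.0924, 0.0793]
ee_rot: [0.024, 0.713, 0.7, 0.004]
contact_force: [0.8, -0.1, -1.9]
width: 0.0233
yaw 88.91 tool shift mm 2.3 -1.4 [ 0.6563 -0.0924  0.0793] zaxis [ 0.0392 -0.0298 -0.9988] [ 0.8 -0.1 -1.9] 12.35
```

View pics/side9.png

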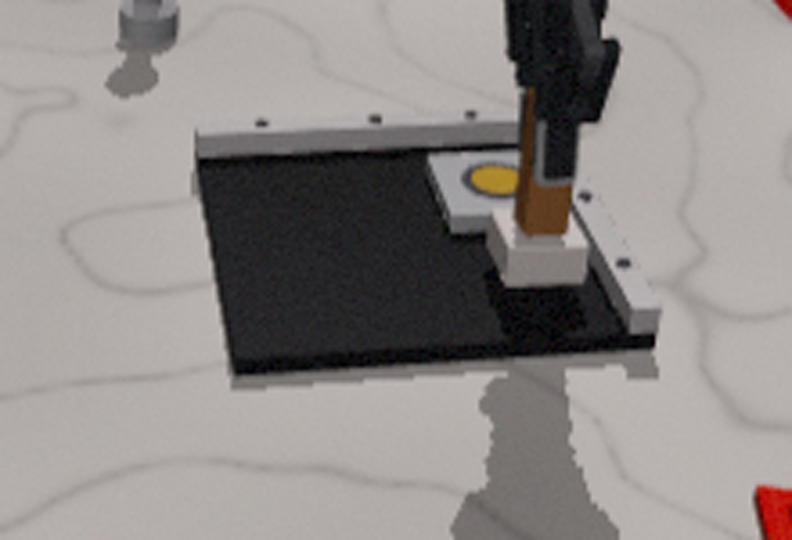

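```bash
python3 -m inch '[[-1,0,0,5.5,0],[-1,0,0,0,0]]';python3 s.py .655 -.09;python3 - <<'E'
from h import *
from rig import eyes
w=eyes.get_image("side");c=cam(w)
for k in((507,287),(585,283)):
  print([bp(c,(180+k[0]/3.6-.4,150+k[1]/3.6-.4),z).round(4) for z in (.018,.022)])
E
```

```text
clock: 12.57
position: [0.6535, -0.0918, 0.073]
ee_rot: [0.023, 0.713, 0.701, 0.003]
contact_force: [-0.5, -0.9, -2.1]
width: 0.0232
yaw 88.94 tool shift mm 1.8 1.4 [ 0.6535 -0.0918  0.073 ] zaxis [ 0.036  -0.0291 -0.9989] [-0.5 -0.9 -2.1] 12.5667
[array([ 0.6355, -0.1067]), array([ 0.6336, -0.1124])]
[array([ 0.678 , -0.1077]), array([ 0.6758, -0.1135])]
```

```bash
python3 -m inch '[[-1,8,0,0,0],[-1,10,0,0,0],[-1,6,0,0,0],[-1,5,0,0,0],[-1,5,0,0,0],[-1,5,0,0,0],[-1,5,0,0,0],[-1,0,0,0,0]]';python3 s.py .655 -.035
python3 - <<'E'
from h import *
from rig import eyes
w=eyes.get_image("side");cv2.imwrite("pics/side10.png",cv2.resize(w["frame"][170:250,260:380,::-1],None,fx=6,fy=6,interpolation=cv2.INTER_CUBIC))
E
```

```text
clock: 13.28
position: [0.6517, -0.0437, 0.0729]
ee_rot: [0.024, 0.713, 0.701, 0.001]
contact_force: [-0.4, 0.4, -1.6]
width: 0.0235
yaw 89.04 tool shift mm 8.8 3.2 [ 0.6517 -0.0437  0.0729] zaxis [ 0.0353 -0.0323 -0.9989] [-0.4  0.4 -1.6] 13.2833
```

View pics/side10.png

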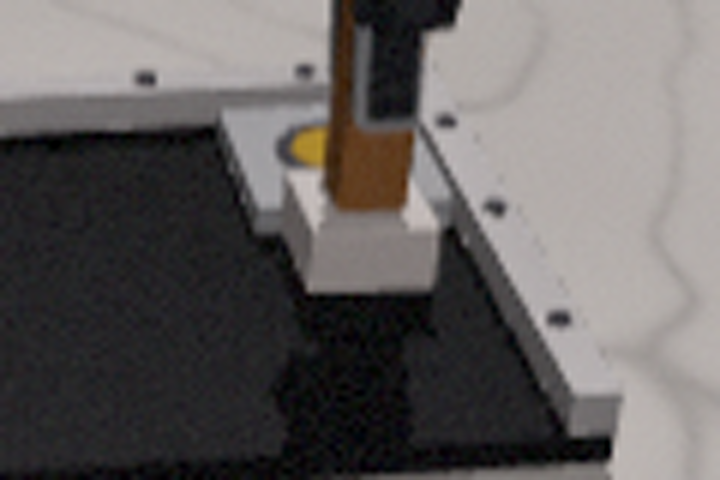

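```bash
python3 -m inch '[[-1,3,0.5,0,0],[-1,3,0.5,0,0]]';python3 s.py .655 -.035;python3 -m inch '[[-1,2,0.5,0,0]]';python3 s.py .655 -.035;python3 -m inch '[[-1,2,0.5,0,0]]';python3 s.py .655 -.035
```

```text
clock: 13.5
position: [0.6524, -0.0391, 0.0729]
ee_rot: [0.024, 0.712, 0.701, 0.0]
contact_force: [-0.6, -4.3, 0.4]
width: 0.0232
yaw 89.07 tool shift mm 4.2 2.5 [ 0.6524 -0.0391  0.0729] zaxis [ 0.0343 -0.0347 -0.9988] [-0.6 -4.3  0.4] 13.5
clock: 13.58
position: [0.6526, -0.0377, 0.0729]
ee_rot: [0.025, 0.712, 0.702, -0.001]
contact_force: [-1.5, -4.6, 0.2]
width: 0.0236
yaw 89.1 tool shift mm 2.8 2.4 [ 0.6526 -0.0377  0.0729] zaxis [ 0.0334 -0.0362 -0.9988] [-1.5 -4.6  0.2] 13.5833
clock: 13.67
position: [0.6527, -0.0365, 0.0728]
ee_rot: [0.025, 0.712, 0.702, -0.002]
contact_force: [-0.3, -4.7, 0.1]
width: 0.0235
yaw 89.12 tool shift mm 1.5 2.2 [ 0.6527 -0.0365  0.0728] zaxis [ 0.0323 -0.0376 -0.9988] [-0.3 -4.7  0.1] 13.6667
```

```bash
python3 -m inch '[[-1,2,0,0,0]]';python3 s.py .655 -.035;python3 -m inch '[[-1,2,0,0,0]]';python3 s.py .655 -.035;python3 -m inch '[[-1,2,0,0,0]]';python3 s.py .655 -.035;python3 -m inch '[[-1,2,0,0,0]]';python3 s.py .655 -.035
python3 - <<'E'
from h import *
from rig import eyes
w=eyes.get_image("side");cv2.imwrite("pics/side11.png",cv2.resize(w["frame"][170:250,260:380,::-1],None,fx=6,fy=6,interpolation=cv2.INTER_CUBIC))
E
```

```text
clock: 13.75
position: [0.6527, -0.0351, 0.0729]
ee_rot: [0.025, 0.712, 0.702, -0.002]
contact_force: [-1.1, -4.0, -0.0]
width: 0.0233
yaw 89.13 tool shift mm 0.1 2.3 [ 0.6527 -0.0351  0.0729] zaxis [ 0.032  -0.0388 -0.9987] [-1.1 -4.  -0. ] 13.75
clock: 13.83
position: [0.6529, -0.0343, 0.073]
ee_rot: [0.026, 0.712, 0.702, -0.003]
contact_force: [0.1, -7.2, -0.6]
width: 0.0234
yaw 89.16 tool shift mm -0.7 2.1 [ 0.6529 -0.0343  0.073 ] zaxis [ 0.0323 -0.0413 -0.9986] [ 0.1 -7.2 -0.6] 13.8333
clock: 13.92
position: [0.653, -0.0341, 0.073]
ee_rot: [0.027, 0.711, 0.702, -0.004]
contact_force: [-0.7, -8.5, -0.3]
width: 0.0234
yaw 89.23 tool shift mm -0.9 2.0 [ 0.653  -0.0341  0.073 ] zaxis [ 0.0323 -0.045  -0.9985] [-0.7 -8.5 -0.3] 13.9167
clock: 14.0
position: [0.653, -0.034, 0.0731]
ee_rot: [0.029, 0.711, 0.703, -0.006]
contact_force: [-2.6, -7.7, 0.1]
width: 0.0234
yaw 89.28 tool shift mm -1.0 2.0 [ 0.653  -0.034   0.0731] zaxis [ 0.0323 -0.0485 -0.9983] [-2.6 -7.7  0.1] 14.0
```

View pics/side11.png

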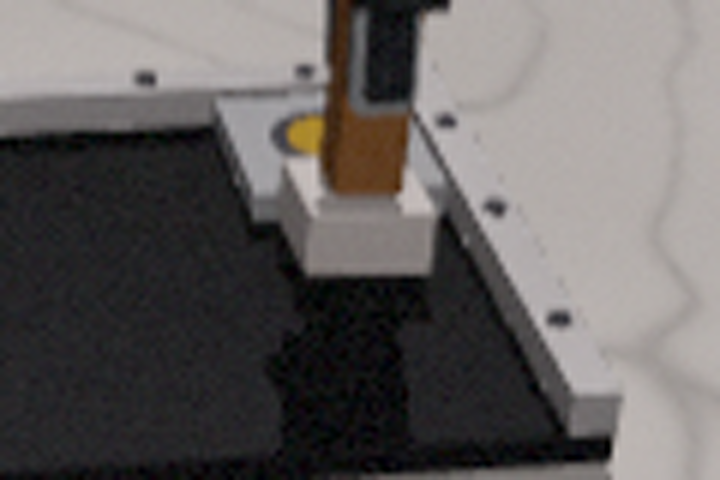

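```bash
python3 -m inch '[[-1,-8,0,0,0],[-1,-15,0,0,0],[-1,-20,-10,0,0],[-1,-10,-25,-2,0],[-1,0,-25,-2,0],[-1,0,-15,0,0],[-1,0,0,0,0]]';python3 s.py .567 .022
python3 - <<'E'
from h import *
from rig import eyes
w=eyes.get_image("side");cv2.imwrite("pics/side12.png",cv2.resize(w["frame"][170:250,260:380,::-1],None,fx=6,fy=6,interpolation=cv2.INTER_CUBIC))
w=eyes.get_image("top");cv2.imwrite("pics/top12.png",cv2.resize(w["frame"][100:220,220:340,::-1],None,fx=5,fy=5,interpolation=cv2.INTER_CUBIC))
E
```

```text
clock: 14.63
position: [0.5788, -0.0866, 0.0757]
ee_rot: [0.027, 0.713, 0.7, 0.001]
contact_force: [-0.5, -0.1, -3.0]
width: 0.023
yaw 88.93 tool shift mm 108.4 -13.9 [ 0.5788 -0.0866  0.0757] zaxis [ 0.0402 -0.0373 -0.9985] [-0.5 -0.1 -3. ] 14.6333
```

View pics/side12.png

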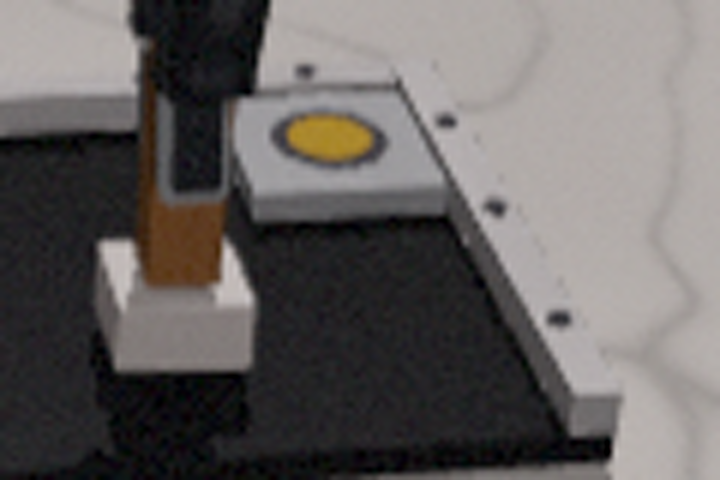

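View pics/top12.png

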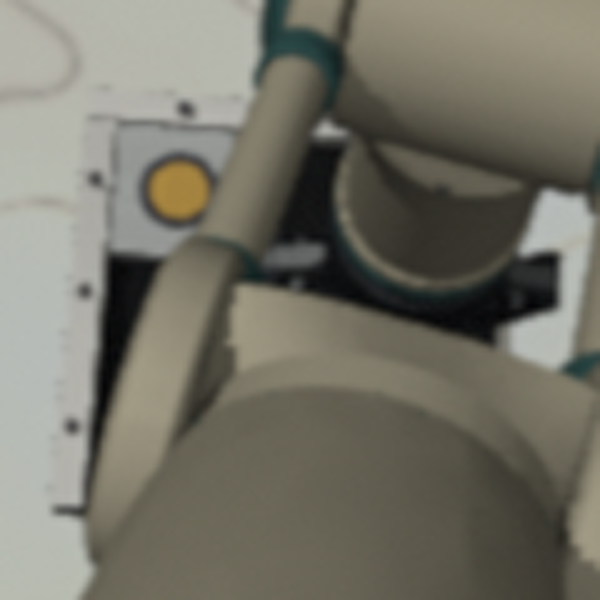

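```bash
python3 -m inch '[[-1,5,-12,0,0],[-1,20,-2,0,0],[-1,25,0,0,0],[-1,25,0,0,0],[-1,20,0,0,0],[-1,8,0,0,0],[-1,0,0,0,0]]';python3 s.py .567 .018
```

```text
clock: 15.32
position: [0.5857, 0.0189, 0.0738]
ee_rot: [0.036, 0.715, 0.698, 0.011]
contact_force: [-0.2, -0.1, -1.2]
width: 0.0236
yaw 88.62 tool shift mm -1.3 -18.7 [0.5857 0.0189 0.0738] zaxis [ 0.0647 -0.0361 -0.9972] [-0.2 -0.1 -1.2] 15.3167
```

```bash
python3 -m inch '[[-1,0,4,0,0],[-1,0,4,0,0]]';python3 s.py .6 .018;python3 -m inch '[[-1,0,3,0,0]]';python3 s.py .6 .018;python3 -m inch '[[-1,0,3,0,0]]';python3 s.py .6 .018;python3 -m inch '[[-1,0,2,0,0]]';python3 s.py .6 .018
```

```text
clock: 15.48
position: [0.5953, 0.0186, 0.0744]
ee_rot: [0.036, 0.714, 0.699, 0.011]
contact_force: [-0.9, -0.2, -1.4]
width: 0.0232
yaw 88.73 tool shift mm -0.5 4.8 [0.5953 0.0186 0.0744] zaxis [ 0.0657 -0.0365 -0.9972] [-0.9 -0.2 -1.4] 15.4833
clock: 15.57
position: [0.5994, 0.0176, 0.0747]
ee_rot: [0.037, 0.714, 0.699, 0.011]
contact_force: [-0.6, -0.6, -1.5]
width: 0.0235
yaw 88.69 tool shift mm 0.4 0.6 [0.5994 0.0176 0.0747] zaxis [ 0.0666 -0.037  -0.9971] [-0.6 -0.6 -1.5] 15.5667
clock: 15.65
position: [0.6004, 0.0171, 0.0744]
ee_rot: [0.034, 0.715, 0.699, 0.009]
contact_force: [-9.1, 3.0, 2.9]
width: 0.0232
yaw 88.65 tool shift mm 0.9 -0.4 [0.6004 0.0171 0.0744] zaxis [ 0.0605 -0.0362 -0.9975] [-9.1  3.   2.9] 15.65
clock: 15.73
position: [0.6004, 0.0167, 0.0739]
ee_rot: [0.032, 0.715, 0.698, 0.007]
contact_force: [-4.2, 1.1, 0.2]
width: 0.0235
yaw 88.58 tool shift mm 1.3 -0.4 [0.6004 0.0167 0.0739] zaxis [ 0.0549 -0.0353 -0.9979] [-4.2  1.1  0.2] 15.7333
```

```bash
python3 -m inch '[[-1,0,-10,0,0],[-1,0,-20,-2,0],[-1,-5,-25,-3,0],[-1,-20,-10,0,0],[-1,-30,0,0,0],[-1,-25,0,0,0],[-1,-12,0,0,0],[-1,0,0,0,0]]';python3 s.py .655 -.09
python3 - <<'E'
from h import *
from rig import eyes,manip
w=eyes.get_image("side");cv2.imwrite("pics/side13.png",cv2.resize(w["frame"][175:215,295:355,::-1],None,fx=12,fy=12,interpolation=cv2.INTER_CUBIC))
w=eyes.get_image("top");cv2.imwrite("pics/top13.png",cv2.resize(w["frame"][110:170,225:285,::-1],None,fx=10,fy=10,interpolation=cv2.INTER_CUBIC))
E
```

```text
clock: 16.4
position: [0.5307, -0.0813, 0.0788]
ee_rot: [0.037, 0.716, 0.697, 0.009]
contact_force: [1.0, 0.5, -1.5]
width: 0.0233
yaw 88.44 tool shift mm -5.3 124.5 [ 0.5307 -0.0813  0.0788] zaxis [ 0.0647 -0.0399 -0.9971] [ 1.   0.5 -1.5] 16.4
```

View pics/side13.png

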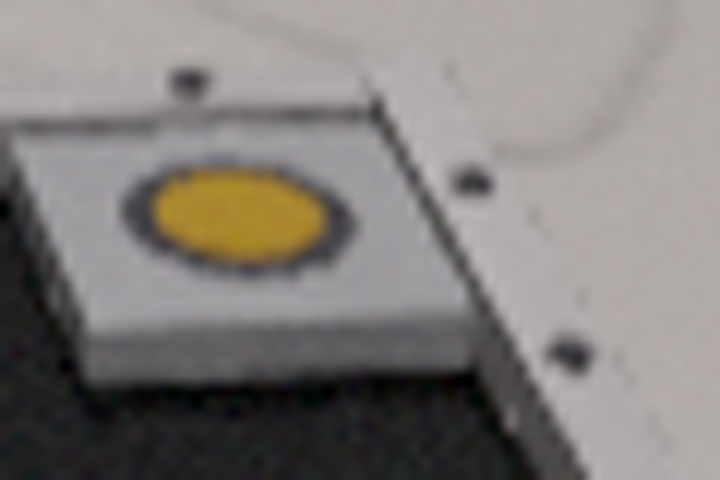

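View pics/top13.png

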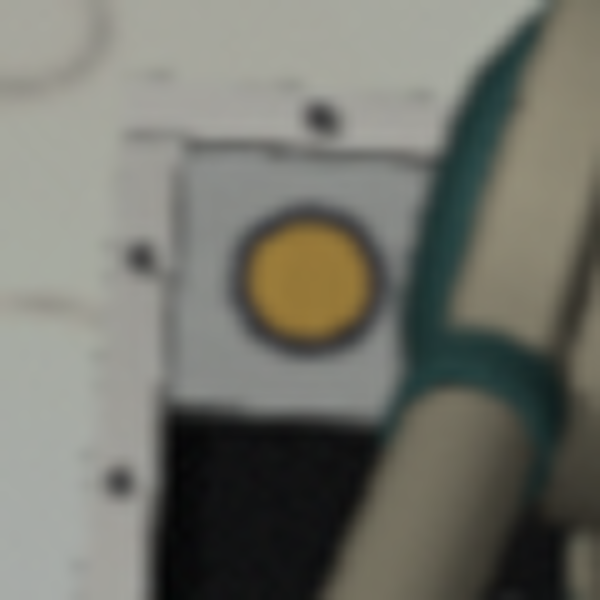

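```bash
python3 -m inch '[[-1,-2,15,0,0],[-1,-2,30,0,0],[-1,0,32,0,0],[-1,0,25,1,0],[-1,0,12,1,0],[-1,0,0,0,0]]';python3 s.py .655 -.09
python3 - <<'E'
from h import *
from rig import eyes,manip
w=eyes.get_image("side");cv2.imwrite("pics/side14.png",cv2.resize(w["frame"][150:300,180:400,::-1],None,fx=3.6,fy=3.6,interpolation=cv2.INTER_CUBIC))
E
```

```text
clock: 17.0
position: [0.6461, -0.0795, 0.0827]
ee_rot: [0.034, 0.715, 0.698, 0.01]
contact_force: [0.0, 0.8, -1.5]
width: 0.0234
yaw 88.61 tool shift mm -10.3 9.1 [ 0.6461 -0.0795  0.0827] zaxis [ 0.0624 -0.0347 -0.9974] [ 0.   0.8 -1.5] 17.0
```

View pics/side14.png

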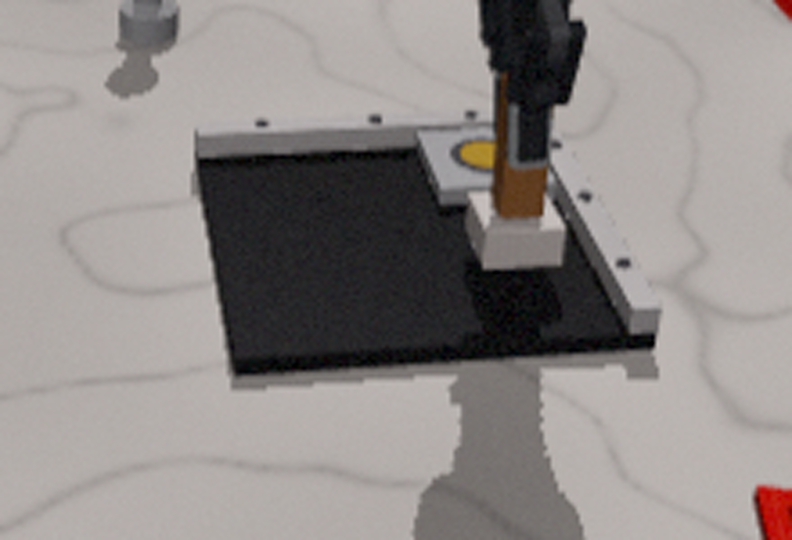

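Lower, centre, nudge +y once more.

```bash
python3 -m inch '[[-1,0,6,7,0],[-1,0,4,2,0],[-1,0,0,0,0],[-1,8,0,0,0],[-1,8,0,0,0],[-1,8,0,0,0],[-1,6,0,0,0]]';python3 s.py .655 -.035;python3 -m inch '[[-1,4,0,0,0]]';python3 s.py .655 -.035;python3 -m inch '[[-1,3,0,0,0]]';python3 s.py .655 -.035
```

```text
clock: 17.63
position: [0.6503, -0.0458, 0.0711]
ee_rot: [0.03, 0.715, 0.698, 0.007]
contact_force: [0.4, 0.4, -1.2]
width: 0.0232
yaw 88.61 tool shift mm 10.9 4.4 [ 0.6503 -0.0458  0.0711] zaxis [ 0.0532 -0.0332 -0.998 ] [ 0.4  0.4 -1.2] 17.6333
clock: 17.72
position: [0.6501, -0.0405, 0.0712]
ee_rot: [0.03, 0.715, 0.699, 0.008]
contact_force: [0.1, -0.2, -1.6]
width: 0.023
yaw 88.64 tool shift mm 5.6 4.8 [ 0.6501 -0.0405  0.0712] zaxis [ 0.0532 -0.0327 -0.998 ] [ 0.1 -0.2 -1.6] 17.7167
clock: 17.8
position: [0.6499, -0.0363, 0.0713]
ee_rot: [0.03, 0.715, 0.699, 0.008]
contact_force: [-0.2, -0.2, -1.9]
width: 0.0239
yaw 88.69 tool shift mm 1.5 5.1 [ 0.6499 -0.0363  0.0713] zaxis [ 0.0532 -0.0324 -0.9981] [-0.2 -0.2 -1.9] 17.8
```

```bash
for i in 1; do python3 -m inch '[[-1,2,0.5,0,0]]';python3 s.py .655 -.035;python3 -m inch '[[-1,2,0.5,0,0]]';python3 s.py .655 -.035;python3 -m inch '[[-1,2,0.5,0,0]]';python3 s.py .655 -.035; done
```

```text
clock: 17.88
position: [0.65, -0.0348, 0.0714]
ee_rot: [0.031, 0.714, 0.7, 0.007]
contact_force: [-1.7, -7.1, -1.5]
width: 0.0236
yaw 88.81 tool shift mm -0.1 5.0 [ 0.65   -0.0348  0.0714] zaxis [ 0.0526 -0.035  -0.998 ] [-1.7 -7.1 -1.5] 17.8833
clock: 17.97
position: [0.6501, -0.0345, 0.0714]
ee_rot: [0.032, 0.713, 0.701, 0.005]
contact_force: [-1.6, -7.3, -0.7]
width: 0.0234
yaw 88.95 tool shift mm -0.4 4.9 [ 0.6501 -0.0345  0.0714] zaxis [ 0.0516 -0.0395 -0.9979] [-1.6 -7.3 -0.7] 17.9667
clock: 18.05
position: [0.6502, -0.0344, 0.0715]
ee_rot: [0.033, 0.712, 0.701, 0.003]
contact_force: [-1.4, -5.7, -1.5]
width: 0.0227
yaw 89.06 tool shift mm -0.5 4.8 [ 0.6502 -0.0344  0.0715] zaxis [ 0.0505 -0.0437 -0.9978] [-1.4 -5.7 -1.5] 18.05
```

```bash
python3 -m inch '[[-1,-8,0,0,0],[-1,-20,0,-3,0],[-1,-25,-10,-10,0],[-1,-25,-25,-15,0],[-1,-25,-30,-8,0],[-1,-25,-30,0,0],[-1,-25,-30,0,0],[-1,-25,-30,0,0],[-1,-15,-20,0,0],[-1,0,0,0,0]]';python3 s.py .44 -.265
```

```text
clock: 18.88
position: [0.468, -0.2316, 0.1072]
ee_rot: [0.036, 0.711, 0.702, 0.006]
contact_force: [0.2, -0.3, -1.7]
width: 0.0234
yaw 89.17 tool shift mm -33.8 -27.5 [ 0.468  -0.2316  0.1072] zaxis [ 0.0598 -0.0429 -0.9973] [ 0.2 -0.3 -1.7] 18.8833
```

```bash
python3 -m inch '[[-1,-15,-12,0,0],[-1,-12,-12,0,0],[-1,0,0,0,6],[-1,0,0,0,7],[-1,0,0,0,7],[-1,0,0,0,7],[-1,0,0,0,5],[-1,0,0,0,0]]';python3 s.py .44 -.265
python3 - <<'E'
from h import *
from rig import eyes,manip
w=eyes.get_image("side");cv2.imwrite("pics/side15.png",cv2.resize(w["frame"][180:340,150:350,::-1],None,fx=3.5,fy=3.5,interpolation=cv2.INTER_CUBIC))
w=eyes.get_image("wrist");cv2.imwrite("pics/w15.png",w["frame"][:,:,::-1])
E
```

```text
clock: 19.55
position: [0.4448, -0.2622, 0.1091]
ee_rot: [0.035, 0.883, 0.467, 0.021]
contact_force: [0.1, 0.6, -2.5]
width: 0.0234
yaw 55.71 tool shift mm -5.0 -2.4 [ 0.4448 -0.2622  0.1091] zaxis [ 0.069  -0.0426 -0.9967] [ 0.1  0.6 -2.5] 19.55
```

View pics/side15.png

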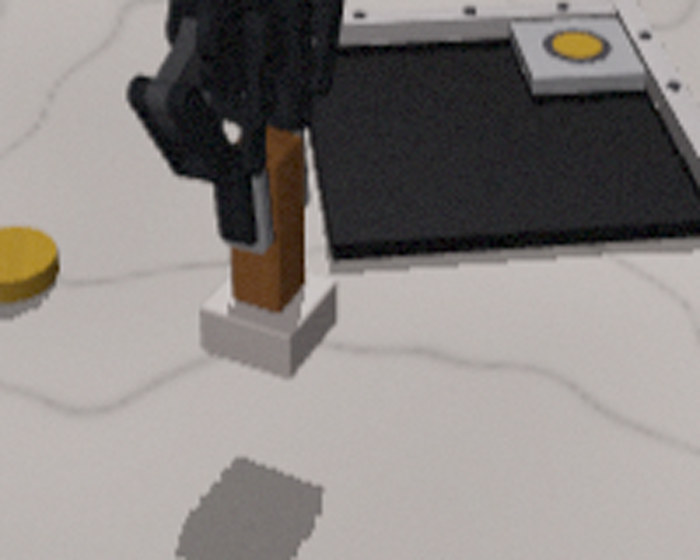

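View pics/w15.png

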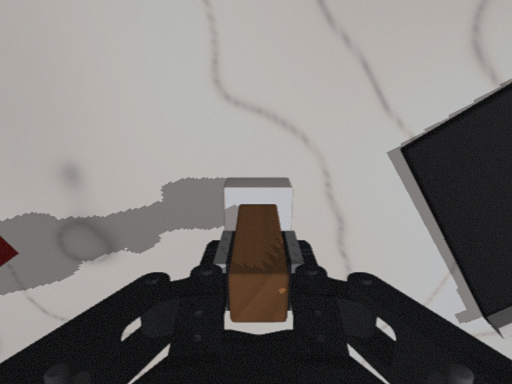

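```bash
python3 -m inch '[[-1,-3,-2,10,0],[-1,0,-1,15,0],[-1,0,-1,13,0],[-1,0,0,4,0],[-1,0,0,0,0]]';python3 s.py .44 -.265
```

```text
clock: 20.07
position: [0.4452, -0.2649, 0.0671]
ee_rot: [0.037, 0.88, 0.473, 0.022]
contact_force: [-0.1, 0.4, -0.8]
width: 0.0235
yaw 56.56 tool shift mm -3.0 -4.3 [ 0.4452 -0.2649  0.0671] zaxis [ 0.0735 -0.0448 -0.9963] [-0.1  0.4 -0.8] 20.0667
```

```bash
python3 -m inch '[[-1,0,0,4,0],[-1,0,0,2,0],[-1,0,0,0,0]]';python3 s.py .44 -.265;python3 -m inch '[[-1,0,0,1.5,0],[-1,0,0,0,0]]';python3 s.py .44 -.265
```

```text
clock: 20.32
position: [0.4467, -0.2655, 0.0616]
ee_rot: [0.038, 0.879, 0.474, 0.022]
contact_force: [-0.0, 0.1, -1.9]
width: 0.0234
yaw 56.69 tool shift mm -3.2 -5.9 [ 0.4467 -0.2655  0.0616] zaxis [ 0.0749 -0.0455 -0.9962] [-0.   0.1 -1.9] 20.3167
clock: 20.48
position: [0.4474, -0.266, 0.0608]
ee_rot: [0.039, 0.879, 0.474, 0.023]
contact_force: [-0.3, -0.4, -1.4]
width: 0.0232
yaw 56.72 tool shift mm -3.3 -6.7 [ 0.4474 -0.266   0.0608] zaxis [ 0.0762 -0.0465 -0.996 ] [-0.3 -0.4 -1.4] 20.4833
```

```bash
python3 -m inch '[[-1,0,0,1.5,0],[-1,0,0,0,0]]';python3 s.py .44 -.265;python3 -m inch '[[-1,0,0,1.5,0]]';python3 s.py .44 -.265;python3 - <<'E'
from h import *
from rig import eyes,manip
w=eyes.get_image("side");cv2.imwrite("pics/side16.png",cv2.resize(w["frame"][230:330,180:280,::-1],None,fx=6,fy=6,interpolation=cv2.INTER_CUBIC))
E
```

```text
clock: 20.65
position: [0.448, -0.2663, 0.0598]
ee_rot: [0.039, 0.879, 0.475, 0.023]
contact_force: [-0.5, 0.5, -1.9]
width: 0.0234
yaw 56.73 tool shift mm -3.2 -7.4 [ 0.448  -0.2663  0.0598] zaxis [ 0.0773 -0.0473 -0.9959] [-0.5  0.5 -1.9] 20.65
clock: 20.73
position: [0.4484, -0.2667, 0.0586]
ee_rot: [0.04, 0.879, 0.475, 0.023]
contact_force: [-0.2, 0.1, 2.0]
width: 0.0232
yaw 56.73 tool shift mm -3.2 -7.9 [ 0.4484 -0.2667  0.0586] zaxis [ 0.0781 -0.048  -0.9958] [-0.2  0.1  2. ] 20.7333
```

View pics/side16.png

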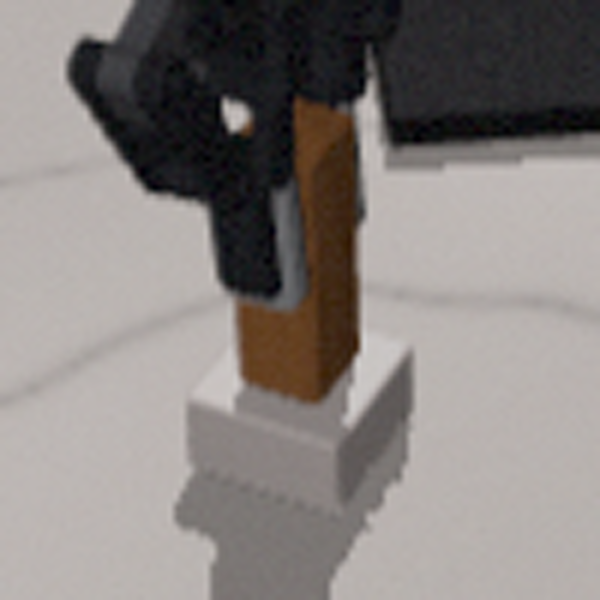

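```bash
python3 -m inch '[[-1,0,0,0.7,0],[-1,0,0,0,0],[-0.2,0,0,0,0],[-0.2,0,0,0,0],[0.3,0,0,0,0],[1,0,0,0,0],[1,0,0,0,0],[1,0,0,0,0],[1,0,0,0,0],[1,0,0,0,0]]' 20;python3 s.py .44 -.265;python3 - <<'E'
from h import *
from rig import eyes,manip
w=eyes.get_image("side");cv2.imwrite("pics/side17.png",cv2.resize(w["frame"][230:330,180:280,::-1],None,fx=6,fy=6,interpolation=cv2.INTER_CUBIC))
w=eyes.get_image("wrist");cv2.imwrite("pics/w17.png",w["frame"][:,:,::-1])
E
```

```text
clock: 21.62
position: [0.4493, -0.2674, 0.059]
ee_rot: [0.041, 0.879, 0.474, 0.024]
contact_force: [-0.6, 0.1, 0.8]
width: 0.0854
yaw 56.73 tool shift mm -3.1 -9.1 [ 0.4493 -0.2674  0.059 ] zaxis [ 0.0801 -0.0495 -0.9956] [-0.6  0.1  0.8] 21.6167
```

View pics/side17.png

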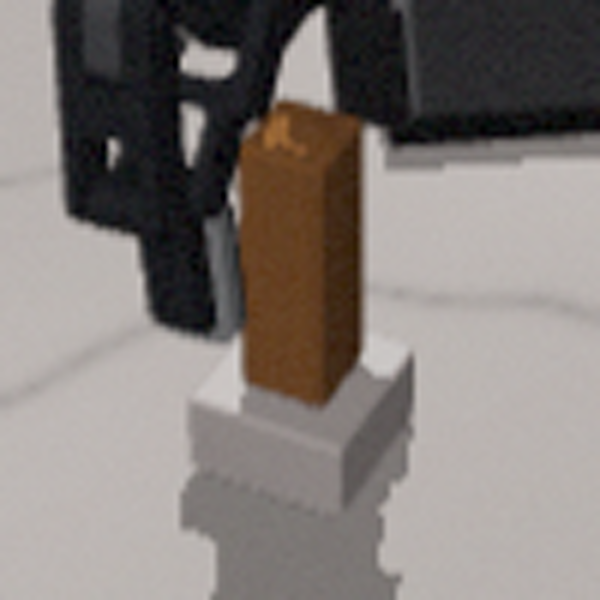

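View pics/w17.png

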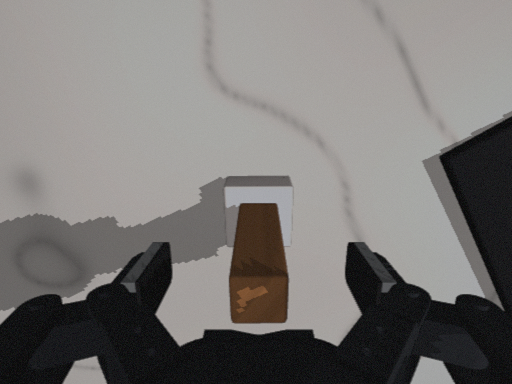

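```bash
python3 -m inch '[[1,0,0,-10,0],[1,0,0,-20,0],[1,0,0,-30,0],[1,0,0,-30,0],[1,0,0,-30,0],[1,-30,0,-10,0],[1,-40,0,0,0],[1,-40,0,0,0],[1,-20,0,0,0],[1,0,0,0,0],[1,0,0,0,0]]';python3 - <<'E'
from h import *
from rig import eyes,manip,mark_of
w=eyes.get_image("side");cv2.imwrite("pics/side18.png",cv2.resize(w["frame"][110:340,150:400,::-1],None,fx=2.5,fy=2.5,interpolation=cv2.INTER_CUBIC))
w=eyes.get_image("top");cv2.imwrite("pics/top18.png",cv2.resize(w["frame"][90:290,120:400,::-1],None,fx=2.8,fy=2.8,interpolation=cv2.INTER_CUBIC))
print(manip.get_state()["position"])
c=cam(w)
for t in("die","stamp","pusher"):
  print(t,[(bp(c,m["point"][::-1],.012 if t=="die" else 0).round(4),m["confidence"]) for m in mark_of(w,t)])
cv2.imwrite("pics/top18z.png",cv2.resize(w["frame"][110:170,225:285,::-1],None,fx=10,fy=10,interpolation=cv2.INTER_CUBIC))
E
```

```text
clock: 22.63
position: [0.3652, -0.3729, 0.2031]
ee_rot: [0.045, 0.878, 0.477, 0.024]
contact_force: [1.0, 0.0, -0.1]
width: 0.0856
[ 0.3658496  -0.37196928  0.2027194 ]
die [(array([0.6588, 0.0221]), 0.94)]
stamp [(array([0.4765, 0.2682]), 0.62), (array([0.66 , 0.021]), 0.17)]
pusher [(array([ 0.4476, -0.2743]), 0.92)]
```

View pics/side18.png

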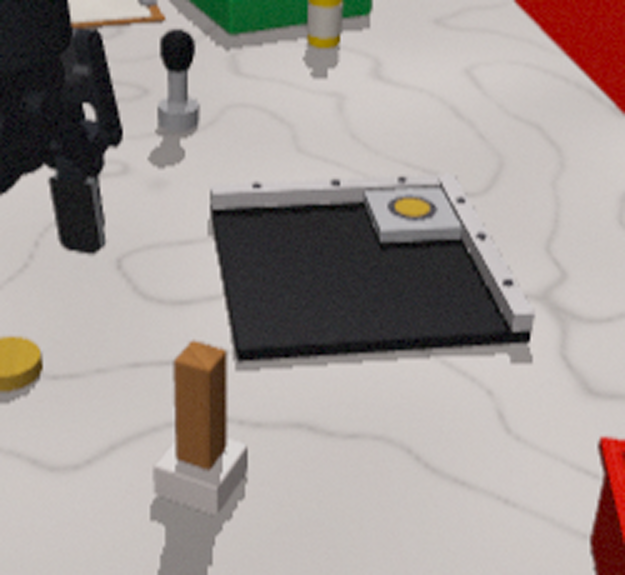

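View pics/top18.png

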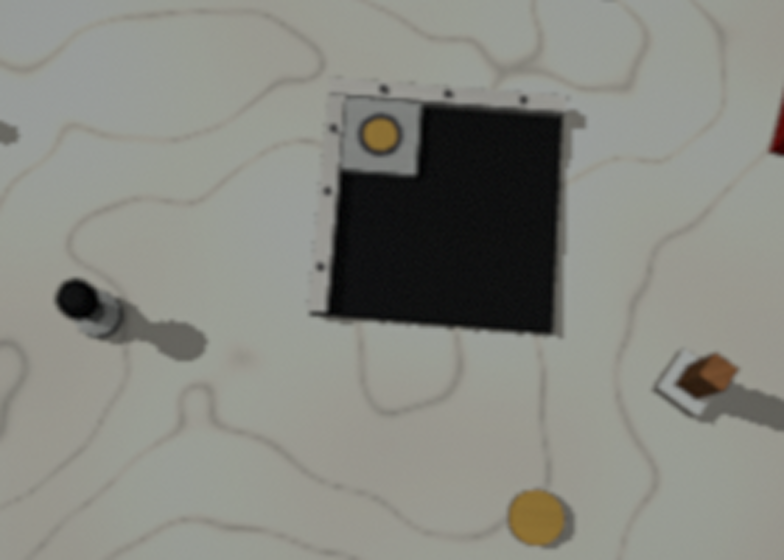

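View pics/top18z.png

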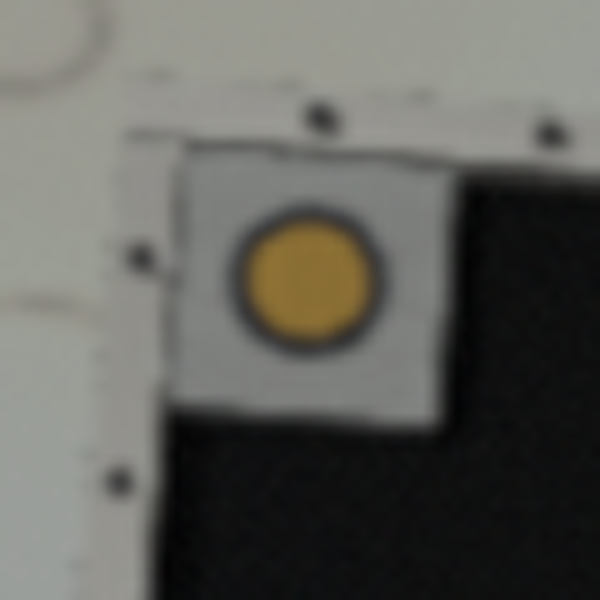

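The die is flush in the corner, the push block is standing upright on the bench, and the stamp hasn't moved. I'm handing the job in.

```bash
python3 -c "
from rig import manip
print(manip.sign_off(), manip.get_state()['qd'].round(3))"
```

```text
the job is handed in; nothing more can be done
the job is handed in; nothing more can be done
```

The die is in the jig's corner against both fences, and the job was handed in at about 23 s of the 53 s limit.

- **What I did:** I gripped the push block by its stem and pushed the die with its foot, first against the +x fence and then the +y fence. I nudged it once more in each direction, stood the block back on the bench beside the jig, let go and backed the arm away. The gripper did not touch the die.
- **Die:** Every final push stopped dead, with at most about 10 N at the wrist. The last y nudge stopped at the same place as the first (y = -0.034). The last top and side pictures show the die flush and parallel to both fences. At the top camera's resolution (about 2 mm per pixel), they could not show a gap under about 1 mm.
- **Push block and stamp:** The push block stands upright, clear of the jig, at about (0.448, -0.274), and the open gripper is well away from it. The stamp looks unmoved in the before and after pictures.
- **What was off:** The tool tilted by up to about 5° during the moves. The block therefore leaned a degree or two in the grip, but it settled flat when released.
- **Readings that disagreed:** Estimates of the jig's turn ranged from about -0.3° to -1.3°, with one outlier at -3.5°, so I relied on the contact forces to judge seating.

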